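Close the ratchet filter press

ROBOT

A 6-joint arm with a two-finger parallel gripper is mounted at the origin on a cart in front of the work surface, level with it; the furniture and walls round the work are solid. World frame = base frame: x ahead of the robot, y to its left, z up, the work surface at z = 0. Lengths are in m, angles in rad, forces in N, time in s.
With the tool pointing down it reaches from about 0.35 to 0.8 m from the base axis. Payload 7.3 kg.
Tool frame: the origin (TCP) lies between the finger pads; the fingertips stand 17 mm ahead of it and the grasp point (between the pads) lies 2 mm behind it (nose_length is the distance from the TCP to the fingertips, in m); z points along the fingers, y is the direction in which the jaws open and shut (so a half turn about z gives the same grasp; the last joint's range is limited). The gripper opens to 85 mm and grips with 20 to 120 N. Pads are 22 mm wide; open, the fingers measure 114 mm over their backs; the gripper's body (76 mm by 85 mm) begins 54 mm behind the grasp point. The pads swing forward as they close: fully open they stand 13 mm farther back than shut.
Start: joints at [1.04, 0.342, 1.524, -0, 1.275, -0.146], TCP at [0.197, 0.487, 0.228] pointing down, gripper open.
Joint ranges: [-2.53, 2.53], [-0.77, 2.02], [0.04, 2.7], [-1, 4.14], [0.28, 2.66], [-3.11, 3.11]. Speed limits (rad/s): [2.57, 2.57, 3.14, 3.14, 3.14, 3.14].

INTERFACE

Orientations are given as a 3x3 rotation matrix whose columns are the frame's x, y, z axes.
In Python, from cell import get_state, snapshot, camera_params, job_done, nose_length gives the robot as it stands.
- The arm moves only by the tool drive_tool, never from a script. Its argument "plan" is a list of rows, each a list of 3 entries, a list of its own where there are three numbers: the shift along the tool's x, y, z in m, then the turn, a rotation vector about the tool's x, y, z in rad, then the opening, from -1 (shut) to 1 (fully open). In form: [[[dx, dy, dz], [wx, wy, wz], claw], ...]. A call has 1 to 12 rows; each row is the pose to reach, as a shift and turn from the pose commanded when the call began, along the tool's axes at that moment; what a row does not reach only later rows make up. A row lasts 1/8 s, in which the tool goes at most 62.5 mm and 10.7 degrees, less where a joint would pass 70% of its speed; a pose out of reach is approached as far as the arm can. A call with a gripper value outside its range is refused whole. The fingers move at their own pace and stop on an object; the grip force is fixed at half the most. Time passes only in rows, so rows that repeat a pose let the fingers close. It gives the time, the measured TCP pose, the force and the opening at its end, in the units of the state.
- get_state(): the state, without advancing time (a new reading comes with each control period).
- snapshot(name): name is "side" or "top"; returns the picture (400x640x3 uint8, red, green, blue); there is no depth.
- camera_params(name): a dict with "fx", "fy", "cx", "cy" (pixels), "R" (3x3) and "t" (3): a world point X has camera coordinates R X + t. Camera axes: x right, y down, z forward; pixel columns grow to the right and rows downward; lengths in m; the calibration is good to about 2 mm. A picture is of the moment at which its call begins. camera_params takes no time and is no camera call.
- job_done(): hands the job in, once; it reports no verdict.
The state is a dict: "clock": time; "joints": joint angles; "joint_velocities": joint speeds; "tau": joint torques, N m; "eef_pos": TCP position; "tcp_rot": TCP orientation; "contact_force": force on the tool from outside, world axes, zero at the start; "ft_torque": the same for the moment, N m; "grip_width": finger opening in m.
Only numpy, scipy, OpenCV 4.12 (cv2) and the standard library are available. Lean on these libraries where they do the work, as an engineer would, in place of code of your own. Each camera call takes 0.05 s, during which the arm holds its last target.

TASK

Close the filter press: with a fingertip press the red release tab behind its hinge all the way down, so that the ratchet pawl is free and stays free, then push the raised arm down by its blue pad, past its ratchet teeth, until its black foot sits on the round filter holder. Only press and push: do not force the arm against the locked teeth, do not raise it, do not grip or lift anything, and leave the filter holder in its nest and the two vials beside the press where they stand.

Things in the scene. Friction and masses are not known exactly. Their poses are not given: they have to be found in the camera images.
- press: White filter press, fixed to the worktop, placed and turned anew at each start. Base plate 232 (front to back) x 112 x 10 mm. Origin under the plate's centre; x to its rear, y left. Hinge line 25 mm behind the origin, between aluminium cheeks up to 100 mm high. Nest for the filter holder 45 mm in front of the origin. Pawl pivot 70 mm behind the origin, 92 mm above the worktop.
- tab_top (a point): Centre of the top face of the red release tab (34 mm across, 30 mm front to back) at the rear end of the pawl, a dark see-saw lever; 42 mm behind the pawl's pivot, z out of the face. Locked: face level, 105 mm above the worktop. About 3 N moves it, and it stays where it is left (stiff pivot); pressed down some 15 mm it is fully free and meets its stop.
- press_pawl (a joint): Pawl angle (rad). 0 = locked: its nose lies in the ratchet teeth and the arm cannot be lowered. 0.36 = tab fully down, nose well clear of the teeth, meets its stop. It stays where it is left. If the arm has been pushed hard against the locked teeth the pawl is stiffer to free.
- pad_top (a point): Centre of the top face of the blue push pad (46 x 46 x 10 mm) at the arm's front end, nearer the robot. The frame turns with the arm: x along the arm to its hinge, z out of the face to push on. In the arm's frame it lies 130 mm in front of the hinge line and 6 mm above it. Arm down: face level, 66 mm above the worktop.
- lever_hinge (a point): Point on the arm's hinge line, in the middle of the arm's width, 60 mm above the worktop. The hinge line is horizontal, along this frame's y axis; the frame turns with the arm.
- press_arm (a joint): Arm angle (rad): 0 = arm level, foot on the filter holder; larger = front end higher, starts at 0.58 to 0.83. It stays where it is left (stiff hinge, 1 to 3 N at the pad moves it). While the pawl is locked the ratchet teeth stop its way down at 0.56, yielding only some 0.03 rad per 10 N at the pad; do not force it.
- filter_holder: Round membrane filter holder, white with a grey lid, 86 mm diameter, 14 mm high, loose in a low ring-shaped nest (5 mm high) on the press's base plate under the arm's foot (black disc 50 mm diameter, 70 mm in front of the hinge). Origin at the centre of its underside, 10 mm above the worktop.
- vial_yellow: Loose vial with a yellow cap, 27 mm diameter, 56 mm high, standing on the worktop to the left of the press. Origin at the centre of its underside.
- vial_blue: Loose vial with a blue cap, 24 mm diameter, 50 mm high, standing on the worktop to the right of the press. Origin at the centre of its underside.
Things that resemble listed ones, but are neither listed nor needed, are in the scene too. Of the things that look like the filter_holder, the middle-sized one is meant.

How it is judged:
By the outcome, as a careful person would: the job done as asked, in the order asked, and still so for the second after the job is handed in, with the robot touching nothing.
It also fails if it takes over 42 s, if anything falls off the work surface, if the arm or the gripper's body presses on something with over 40 N, if the wrist force passes 120 N, or if a joint passes its speed limit or range.

## Working session

There is one attempt and no reset: what is moved stays moved. The work goes in short steps, Python scripts to look and compute and a tool call to move; the robot and the scene stay as the last step left them, time stands still between calls to the robot, and variables do not carry over. Pictures are saved under pics/ and viewed, and the job is handed in when it is done.

Besides the shell and the picture viewer there is one more tool, called after "Request:" by a JSON object that holds its "op" and its "data". drive_tool: Moves the arm, as the interface text tells. Its arguments: {"type":"object","properties":{"plan":{"type":"array","items":{"type":"array"}}},"required":["plan"]}

```bash
mkdir -p pics; ls
python3 - <<'E'
from cell import *
import cv2
s=get_state();print(s['clock'],s['eef_pos'],s['tcp_rot'],s['grip_width'],nose_length)
for n in('side','top'):
    cv2.imwrite(f'pics/{n}0.png',snapshot(n)[:,:,::-1]);print(camera_params(n))
E
```

```text
pics
0.0 [0.19683874 0.48626285 0.22692511] [[-9.26879494e-01  3.75358211e-01 -7.85128628e-04]
 [ 3.75358965e-01  9.26878554e-01 -1.33961742e-03]
 [ 2.24882488e-04 -1.53636899e-03 -9.99998794e-01]] 0.08567903983736151 0.017
{'fx': 488.44356781592694, 'fy': 488.44356781592694, 'cx': 314.7350439230155, 'cy': 185.399080580268, 'R': array([[ 0.84662044, -0.53175518, -0.02168529],
       [-0.35844898, -0.53962941, -0.76178371],
       [ 0.39338041,  0.65271473, -0.6474684 ]]), 't': array([-0.48051953,  0.27742153,  0.70480865])}
{'fx': 493.45949757947795, 'fy': 493.45949757947795, 'cx': 320.16207312362985, 'cy': 195.35557605025252, 'R': array([[-0.02698425, -0.9995688 , -0.01157873],
       [-0.98968468,  0.02834414, -0.14043093],
       [ 0.14069856,  0.00766987, -0.99002277]]), 't': array([0.02065287, 0.56866129, 0.96773872])}
```

View pics/side0.png

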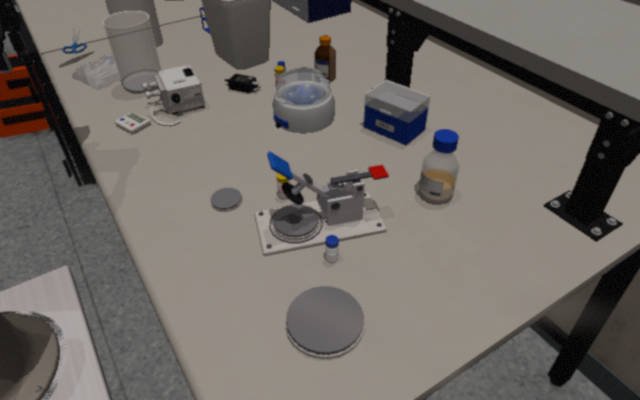

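View pics/top0.png

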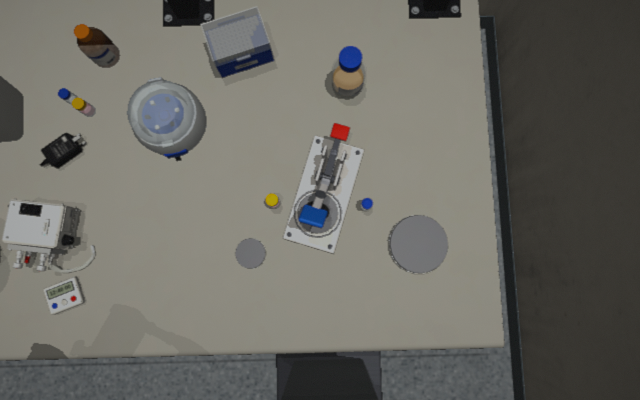

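Side view: red tab at about (378,172), blue pad (279,165), base plate around (320,225). Top view: red tab (341,131), blue pad (314,216), plate centre about (325,195). Vials: yellow (272,201), blue (367,204).

```bash
cat > h.py <<'E'
import numpy as np,cv2
from cell import *
P={n:camera_params(n) for n in('side','top')}
def K(p): return np.array([[p['fx'],0,p['cx']],[0,p['fy'],p['cy']],[0,0,1]])
def ray(n,uv):
    p=P[n];d=p['R'].T@np.linalg.inv(K(p))@np.array([uv[0],uv[1],1.]);return -p['R'].T@p['t'],d
def onplane(n,uv,z):
    o,d=ray(n,uv);return o+d*(z-o[2])/d[2]
def tri(a,b):
    M=[K(P[n])@np.c_[P[n]['R'],P[n]['t']] for n in('side','top')]
    X=cv2.triangulatePoints(M[0],M[1],np.array(a,float).reshape(2,1),np.array(b,float).reshape(2,1)).ravel();return X[:3]/X[3]
def proj(n,X):
    p=P[n];q=K(p)@(p['R']@np.array(X)+p['t']);return q[:2]/q[2]
def mask(img,col,roi):
    x0,x1,y0,y1=roi;h=cv2.cvtColor(img,cv2.COLOR_RGB2HSV);H,S,V=[h[...,i].astype(int) for i in range(3)]
    m={'red':((H<8)|(H>172))&(S>150)&(V>80),'blue':(abs(H-108)<14)&(S>150)&(V>50),'yellow':(abs(H-25)<8)&(S>150)&(V>100),
       'white':(S<45)&(V>185)}[col]
    o=np.zeros(m.shape,np.uint8);o[y0:y1,x0:x1]=m[y0:y1,x0:x1];return o
def blob(m):
    n,l,st,c=cv2.connectedComponentsWithStats(m);i=1+np.argmax(st[1:,4]);q=(l==i).astype(np.uint8)
    cn=max(cv2.findContours(q,0,2)[0],key=len);return c[i],st[i],cv2.boxPoints(cv2.minAreaRect(cn)),cn
E
python3 - <<'E'
from h import *
S=cv2.imread('pics/side0.png')[:,:,::-1].copy();T=cv2.imread('pics/top0.png')[:,:,::-1].copy()
r={}
for nm,c,rs,rt in(('tab','red',(350,400,155,190),(320,360,115,150)),('pad','blue',(260,300,140,185),(295,332,200,230)),('vb','blue',(320,345,232,250),(355,380,195,215)),('vy','yellow',(265,300,170,185),(260,285,190,212))):
    a=blob(mask(S,c,rs));b=blob(mask(T,c,rt));r[nm]=tri(a[0],b[0])
    print(nm,a[0],a[1],b[0],b[1],r[nm]);
    print(a[2].round(1).tolist(),b[2].round(1).tolist())
m=mask(T,'white',(275,375,125,260));print(m.sum());b=blob(m);print(b[1],b[2])
c=[(360,152),(331,251)]
for q in b[2]: print(onplane('top',q,.01))
cv2.imwrite('pics/t1.png',cv2.resize(T[110:265,240:400,::-1],None,fx=3.8,fy=3.8,interpolation=2))
cv2.imwrite('pics/s1.png',cv2.resize(S[140:270,240:400,::-1],None,fx=4.5,fy=4.5,interpolation=2))
s=get_state();print(proj('top',s['eef_pos']),proj('side',s['eef_pos']))
E
```

```text
tab [377.75132275 171.68253968] [369 165  19  14 189] [339.52564103 131.51282051] [331 123  19  18 234] [ 0.68390884 -0.03618029  0.10107857]
[[368.3999938964844, 167.10000610351562], [385.0, 163.8000030517578], [387.3999938964844, 176.10000610351562], [370.8999938964844, 179.39999389648438]] [[329.70001220703125, 136.1999969482422], [333.6000061035156, 122.5], [349.29998779296875, 126.9000015258789], [345.3999938964844, 140.6999969482422]]
pad [279.48657718 165.11409396] [268 152  24  27 298] [312.74720358 215.74720358] [299 205  29  23 447] [0.51498121 0.01880225 0.15359416]
[[262.79998779296875, 162.10000610351562], [269.29998779296875, 151.60000610351562], [296.3999938964844, 168.1999969482422], [289.8999938964844, 178.8000030517578]] [[297.8999938964844, 220.6999969482422], [303.29998779296875, 202.89999389648438], [327.79998779296875, 210.5], [322.29998779296875, 228.1999969482422]]
vb [331.73626374 240.3956044 ] [326 236  12  10  91] [366.59036145 202.97590361] [362 198  10  11  83] [ 0.54892612 -0.08829021  0.04553979]
[[326.0, 236.0], [337.0, 236.0], [337.0, 245.0], [326.0, 
[... 153 characters left out ...]
 12  12 121] [0.55881686 0.10480897 0.05039291]
[[275.3999938964844, 177.1999969482422], [277.6000061035156, 172.8000030517578], [285.6000061035156, 176.8000030517578], [283.3999938964844, 181.1999969482422]] [[266.0, 194.0], [277.0, 194.0], [277.0, 205.0], [266.0, 205.0]]
0Traceback (most recent call last):
  File "<stdin>", line 8, in <module>
  File "h.py", line 20, in blob
    n,l,st,c=cv2.connectedComponentsWithStats(m);i=1+np.argmax(st[1:,4]);q=(l==i).astype(np.uint8)
                                                     ~~~~~~~~~^^^^^^^^^^
    return _wrapfunc(a, 'argmax', axis=axis, out=out, **kwds)
    return bound(*args, **kwds)
ValueError: attempt to get argmax of an empty sequence
```

Run:
```python
from h import *
S=cv2.imread('pics/side0.png')[:,:,::-1].copy();T=cv2.imread('pics/top0.png')[:,:,::-1].copy()
print(T[240,300],T[235,300],T[240,280],T[150,355])
cv2.imwrite('pics/t1.png',cv2.resize(T[110:265,240:400,::-1],None,fx=3.8,fy=3.8,interpolation=2))
cv2.imwrite('pics/s1.png',cv2.resize(S[140:270,240:400,::-1],None,fx=4.5,fy=4.5,interpolation=2))
h=cv2.cvtColor(T,cv2.COLOR_RGB2HSV);m=((h[...,1]<22)&(h[...,2]>150)).astype(np.uint8);o=m*0;o[125:260,275:375]=m[125:260,275:375]
b=blob(o);print(b[1])
for q in b[2]: print(q,onplane('top',q,.01))
s=get_state();print(proj('top',s['eef_pos']),proj('side',s['eef_pos']))
```

```text
[171 174 174] [172 174 174] [143 140 130] [168 170 171]
[ 284  143   80  110 1669]
[282.83664 237.93124] [0.48608465 0.08513091 0.01      ]
[313.4692  134.41434] [0.70554978 0.01584455 0.01      ]
[363.79684 149.30722] [ 0.66971014 -0.0905424   0.01      ]
[333.16428 252.82413] [ 0.45244965 -0.01859171  0.01      ]
[ 18.51588977 422.02003387] [18.72328369 68.2423339 ]
```

View pics/t1.png

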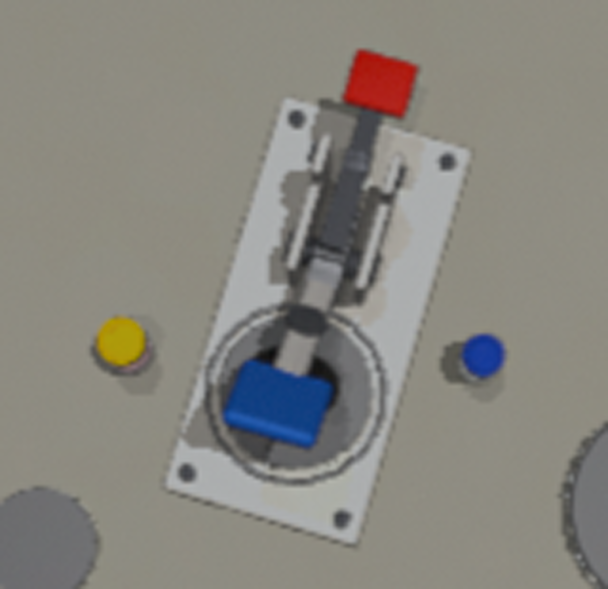

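View pics/s1.png

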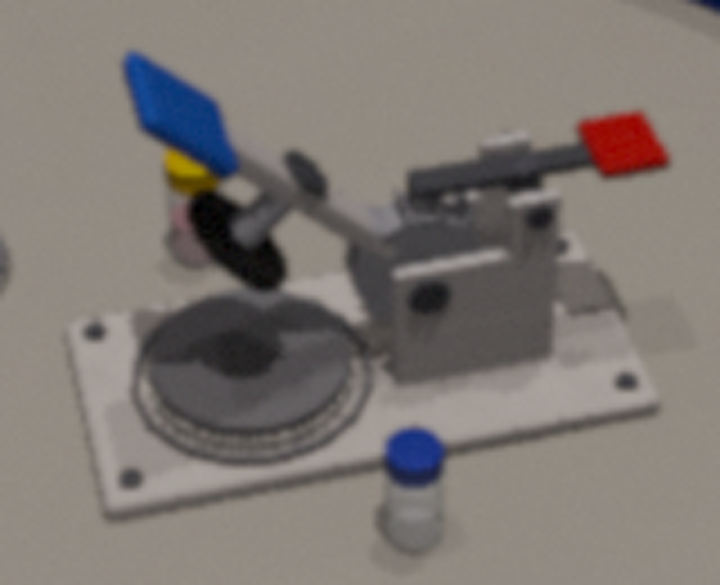

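Plate corners give 231 x 112 mm, centre (0.578,-0.002), yaw -0.313. The expected tab and pad positions agree with triangulation within 1-2 mm, and the arm angle is about 0.74. Next: shut the fingers and travel above the tab.

Request:
{"op": "drive_tool", "data": {"plan": [[[-0.05, -0.025, 0], [0, 0, -0.02], -1], [[-0.1, -0.047, 0], [0, 0, -0.04], -1], [[-0.15, -0.07, 0], [0, 0, -0.071], -1], [[-0.2, -0.093, 0], [0, 0, -0.071], -1], [[-0.25, -0.116, 0], [0, 0, -0.071], -1], [[-0.3, -0.139, 0], [0, 0, -0.071], -1], [[-0.35, -0.162, 0], [0, 0, -0.071], -1], [[-0.4, -0.185, 0], [0, 0, -0.071], -1], [[-0.46, -0.21, 0], [0, 0, -0.071], -1], [[-0.52, -0.24, 0], [0, 0, -0.071], -1], [[-0.58, -0.27, 0], [0, 0, -0.071], -1], [[-0.6545, -0.301, 0], [0, 0, -0.071], -1]]}}

```text
clock: 1.6
eef_pos: [0.6706, -0.0187, 0.2272]
tcp_rot: [[-0.951, 0.309, -0.001], [0.309, 0.951, 0.0], [0.001, 0.0, -1.0]]
contact_force: [2.3, 0.3, 0.2]
grip_width: -0.0
```

Request:
{"op": "drive_tool", "data": {"plan": [[[0, 0, 0], [0, 0, 0], -1], [[0, 0, 0], [0, 0, 0], -1], [[0, 0, 0], [0, 0, 0], -1]]}}

```text
clock: 1.98
eef_pos: [0.669, -0.0156, 0.228]
tcp_rot: [[-0.952, 0.307, -0.0], [0.307, 0.952, 0.0], [0.0, 0.0, -1.0]]
contact_force: [0.0, 0.4, 0.2]
grip_width: 0.0
```

Run:
```python
from h import *
s=get_state();print(s['clock'],s['eef_pos'],s['tcp_rot'],s['contact_force'],s['grip_width'],s['joints'])
for n in('side','top'): cv2.imwrite(f'pics/{n}2.png',snapshot(n)[:,:,::-1])
```

```text
1.975 [ 0.66902616 -0.01563115  0.22795839] [[-9.51609297e-01  3.07310488e-01 -1.02671871e-04]
 [ 3.07310441e-01  9.51609260e-01  3.29272034e-04]
 [ 1.98892253e-04  2.81786191e-04 -9.99999941e-01]] [0.00838847 0.41650484 0.21515804] 9.359252874000932e-08 [-1.37922799e-01  6.17902292e-01  1.06948751e+00  3.14156785e-04
  1.45434983e+00 -1.39639020e+00]
```

View pics/side2.png

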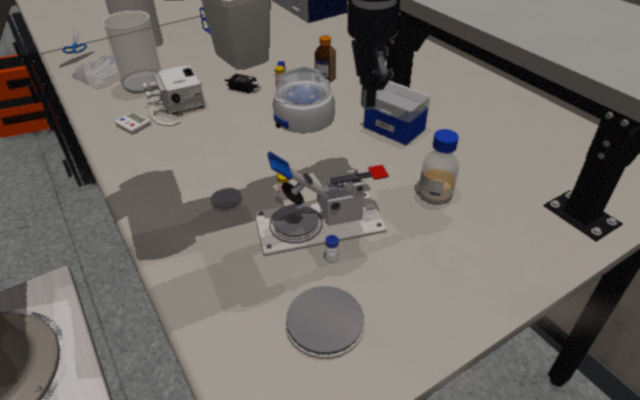

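The side view shows the shut gripper above the press, fingertips at about (370,95), and nothing disturbed. It stopped about 30 mm short, so I move the rest of the way and then descend above the tab.

Request:
{"op": "drive_tool", "data": {"plan": [[[-0.0275, -0.015, 0], [0, 0, 0], -1], [[-0.0275, -0.015, 0.03], [0, 0, 0], -1], [[-0.0275, -0.015, 0.06], [0, 0, 0], -1], [[-0.0275, -0.015, 0.085], [0, 0, 0], -1], [[-0.0275, -0.015, 0.095], [0, 0, 0], -1], [[-0.0275, -0.015, 0.095], [0, 0, 0], -1], [[-0.0275, -0.015, 0.095], [0, 0, 0], -1]]}}

```text
clock: 2.95
eef_pos: [0.6919, -0.0395, 0.1342]
tcp_rot: [[-0.951, 0.308, 0.003], [0.308, 0.951, -0.0], [-0.003, 0.0, -1.0]]
contact_force: [-0.2, -0.6, -0.0]
grip_width: 0.0
```

```bash
cat > look.py <<'E'
from h import *
import sys
k=sys.argv[1]
S=snapshot('side');T=snapshot('top')
a=cv2.resize(S[120:270,230:430,::-1],None,fx=3.9,fy=3.9,interpolation=2);b=cv2.resize(T[105:265,240:400,::-1],None,fx=3.7,fy=3.7,interpolation=2)
cv2.imwrite(f'pics/s{k}.png',a);cv2.imwrite(f'pics/t{k}.png',b)
s=get_state();print(s['clock'],s['eef_pos'],s['contact_force'])
E
python3 look.py 3
```

```text
3.05 [ 0.69180391 -0.03964804  0.13403418] [-0.2053907  -0.29027391 -0.80442683]
```

View pics/s3.png

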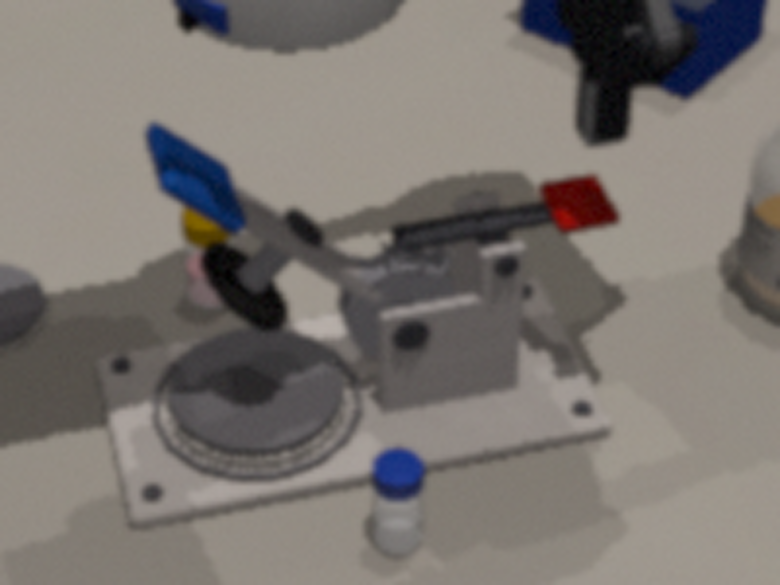

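View pics/t3.png

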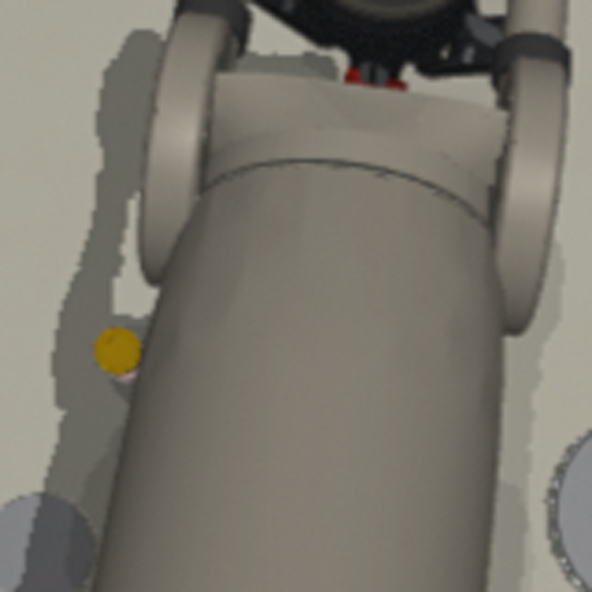

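Run:
```python
from h import *
for z in(.117,.105): print(proj('side',[.6918,-.0396,z]))
print(proj('side',[.685,-.0365,.105]))
```

```text
[383.75555466 164.02053932]
[383.29224294 169.26464696]
[379.24395144 169.67594006]
```

Request:
{"op": "drive_tool", "data": {"plan": [[[0, 0, 0.004], [0, 0, 0], -1], [[0, 0, 0.009], [0, 0, 0], -1], [[0, 0, 0.009], [0, 0, 0], -1]]}}

```text
clock: 3.42
eef_pos: [0.6908, -0.0396, 0.1228]
tcp_rot: [[-0.951, 0.309, -0.001], [0.309, 0.951, 0.0], [0.001, -0.0, -1.0]]
contact_force: [-0.5, -0.6, -0.9]
grip_width: 0.0
```

```bash
python3 look.py 4
```

```text
3.525 [ 0.6911574  -0.03966024  0.12340886] [-0.36012162 -0.13075802  0.26658288]
```

View pics/s4.png

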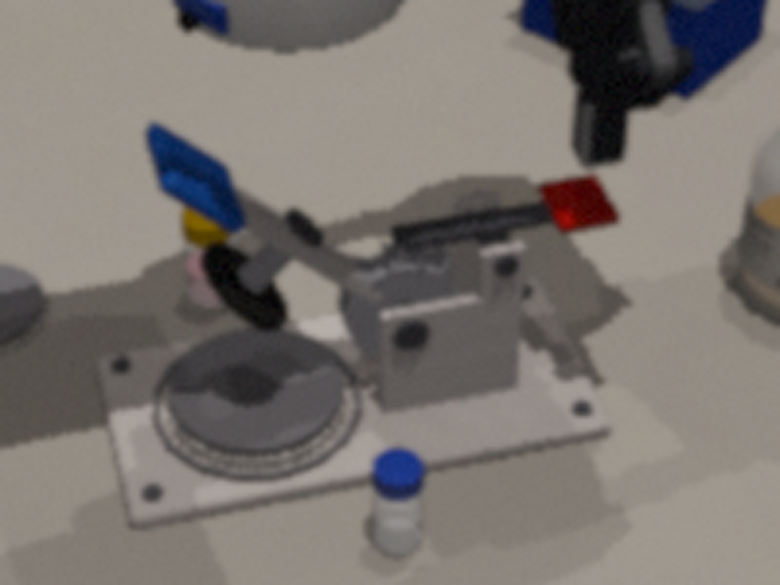

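Run:
```python
from h import *
for z in(.107,.122): print(proj('side',[.691,-.0397,z]),proj('top',[.691,-.0397,z]))
T=cv2.imread('pics/t4.png');cv2.imwrite('pics/t4z.png',cv2.resize(T[0:200,250:500],None,fx=3,fy=3))
```

```text
[383.05263055 168.57852523] [340.9822232  127.74290535]
[383.63150385 161.98854547] [341.21899398 125.57786473]
```

View pics/t4z.png

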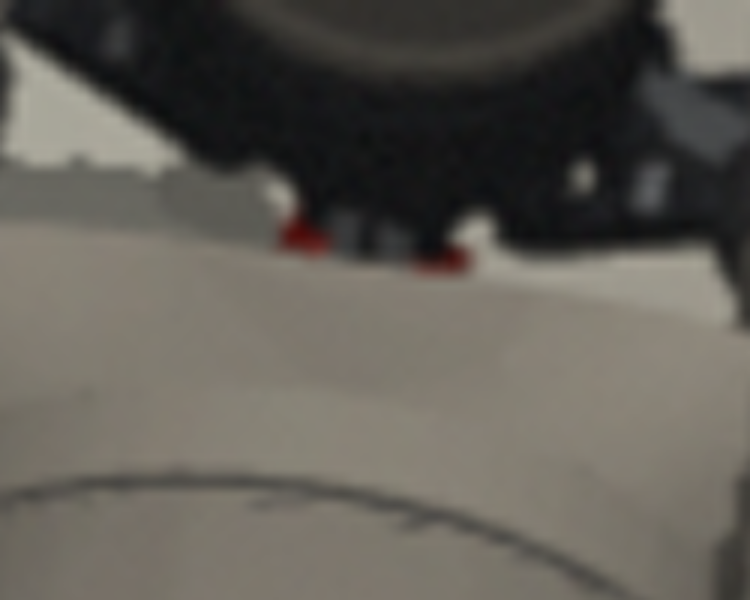

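The fingertip is laterally centred on the tab but looks about 15 mm higher than stated. I'll go down in small steps and feel for contact.

Request:
{"op": "drive_tool", "data": {"plan": [[[0, 0, 0.003], [0, 0, 0], -1], [[0, 0, 0.006], [0, 0, 0], -1], [[0, 0, 0.006], [0, 0, 0], -1]]}}

```text
clock: 3.9
eef_pos: [0.691, -0.0396, 0.1172]
tcp_rot: [[-0.951, 0.309, -0.001], [0.309, 0.951, 0.0], [0.001, -0.0, -1.0]]
contact_force: [-1.0, 1.4, -0.1]
grip_width: -0.0003
```

Request:
{"op": "drive_tool", "data": {"plan": [[[0, 0, 0.003], [0, 0, 0], -1], [[0, 0, 0.005], [0, 0, 0], -1], [[0, 0, 0.005], [0, 0, 0], -1]]}}

```text
clock: 4.28
eef_pos: [0.6911, -0.0396, 0.1123]
tcp_rot: [[-0.951, 0.309, -0.0], [0.309, 0.951, 0.0], [0.0, -0.0, -1.0]]
contact_force: [0.3, 0.1, 0.1]
grip_width: 0.0
```

```bash
python3 look.py 5
```

```text
4.375 [ 0.6912213  -0.03965139  0.1126056 ] [-0.19338912  0.90611151  0.1558565 ]
```

View pics/s5.png

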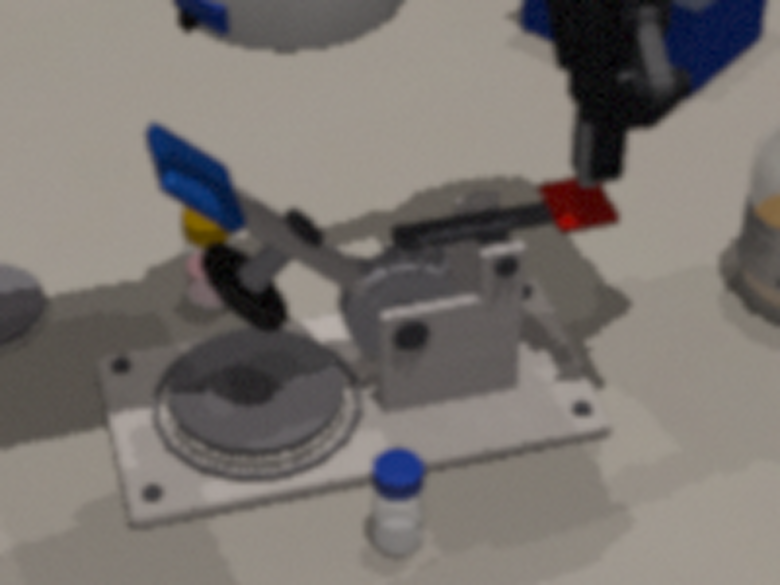

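No contact yet at TCP z 0.112, so the real fingertip reaches less far than stated. Continuing.

Request:
{"op": "drive_tool", "data": {"plan": [[[0, 0, 0.002], [0, 0, 0], -1], [[0, 0, 0.004], [0, 0, 0], -1], [[0, 0, 0.004], [0, 0, 0], -1]]}}

```text
clock: 4.75
eef_pos: [0.6911, -0.0396, 0.1083]
tcp_rot: [[-0.951, 0.309, -0.0], [0.309, 0.951, 0.0], [0.0, 0.0, -1.0]]
contact_force: [0.4, 0.1, 0.3]
grip_width: -0.0001
```

Request:
{"op": "drive_tool", "data": {"plan": [[[0, 0, 0.002], [0, 0, 0], -1], [[0, 0, 0.004], [0, 0, 0], -1], [[0, 0, 0.004], [0, 0, 0], -1]]}}

```text
clock: 5.12
eef_pos: [0.6911, -0.0396, 0.1043]
tcp_rot: [[-0.951, 0.309, -0.0], [0.309, 0.951, 0.0], [0.0, 0.0, -1.0]]
contact_force: [-0.3, 0.2, 0.5]
grip_width: 0.0001
```

Request:
{"op": "drive_tool", "data": {"plan": [[[0, 0, 0.002], [0, 0, 0], -1], [[0, 0, 0.004], [0, 0, 0], -1], [[0, 0, 0.004], [0, 0, 0], -1]]}}

```text
clock: 5.5
eef_pos: [0.6913, -0.0397, 0.1006]
tcp_rot: [[-0.951, 0.309, 0.0], [0.309, 0.951, 0.0], [-0.0, 0.0, -1.0]]
contact_force: [-0.6, -0.1, 0.9]
grip_width: 0.0
```

```bash
python3 look.py 6
```

```text
5.6 [ 0.69127902 -0.03965549  0.10064956] [ 0.70867616 -0.09459707  1.15521849]
```

View pics/s6.png

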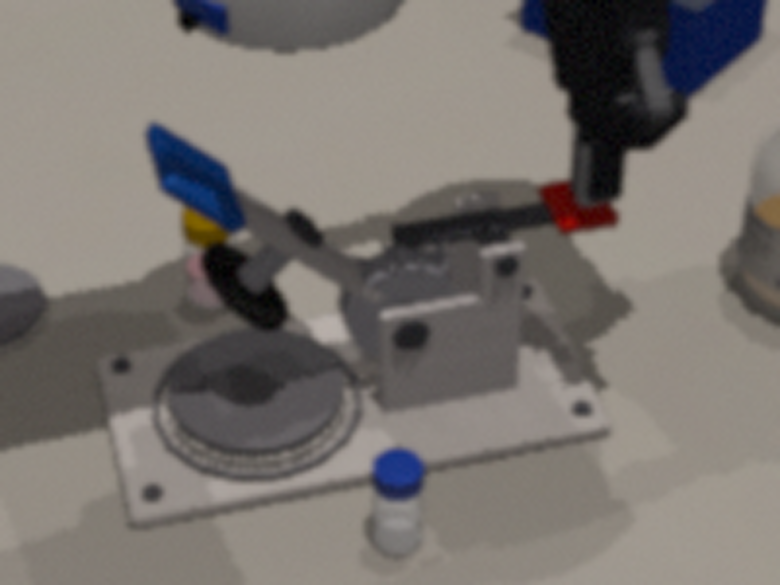

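Request:
{"op": "drive_tool", "data": {"plan": [[[0, 0, 0.002], [0, 0, 0], -1], [[0, 0, 0.004], [0, 0, 0], -1], [[0, 0, 0.006], [0, 0, 0], -1], [[0, 0, 0.006], [0, 0, 0], -1]]}}

```text
clock: 6.1
eef_pos: [0.6916, -0.0398, 0.0947]
tcp_rot: [[-0.951, 0.309, 0.001], [0.309, 0.951, -0.0], [-0.001, 0.0, -1.0]]
contact_force: [3.8, -1.5, 2.9]
grip_width: -0.0001
```

Request:
{"op": "drive_tool", "data": {"plan": [[[0, 0, 0.002], [0, 0, 0], -1], [[0, 0, 0.004], [0, 0, 0], -1], [[0, 0, 0.004], [0, 0, 0], -1]]}}

```text
clock: 6.48
eef_pos: [0.6911, -0.0396, 0.0903]
tcp_rot: [[-0.951, 0.309, -0.0], [0.309, 0.951, 0.0], [0.0, 0.0, -1.0]]
contact_force: [3.2, -0.6, 2.5]
grip_width: 0.0001
```

```bash
python3 look.py 7
```

```text
6.575 [ 0.69094995 -0.03959913  0.09033982] [ 3.29782444 -1.1010484   2.57917619]
```

View pics/s7.png

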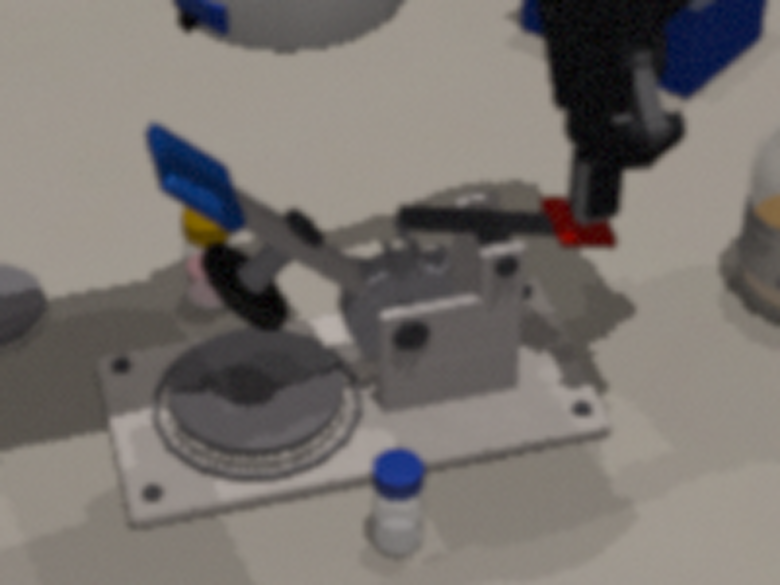

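The pawl is tilting, with its nose clear of the teeth at crop (410,215). I keep pressing until it meets the stop.

Request:
{"op": "drive_tool", "data": {"plan": [[[0, 0, 0.002], [0, 0, 0], -1], [[0, 0, 0.004], [0, 0, 0], -1], [[0, 0, 0.004], [0, 0, 0], -1]]}}

```text
clock: 6.95
eef_pos: [0.691, -0.0396, 0.0864]
tcp_rot: [[-0.951, 0.309, -0.001], [0.309, 0.951, 0.0], [0.001, 0.0, -1.0]]
contact_force: [3.1, -1.1, 2.2]
grip_width: -0.0002
```

Request:
{"op": "drive_tool", "data": {"plan": [[[0, 0, 0.001], [0, 0, 0], -1], [[0, 0, 0.002], [0, 0, 0], -1], [[0, 0, 0.002], [0, 0, 0], -1]]}}

```text
clock: 7.32
eef_pos: [0.6911, -0.0396, 0.0858]
tcp_rot: [[-0.951, 0.309, 0.0], [0.309, 0.951, -0.0], [-0.0, 0.0, -1.0]]
contact_force: [-0.4, -0.2, 9.4]
grip_width: -0.0002
```

```bash
python3 look.py 8
```

```text
7.425 [ 0.691136   -0.03957347  0.0858874 ] [-1.22080175 -1.01224097  9.17528706]
```

View pics/s8.png

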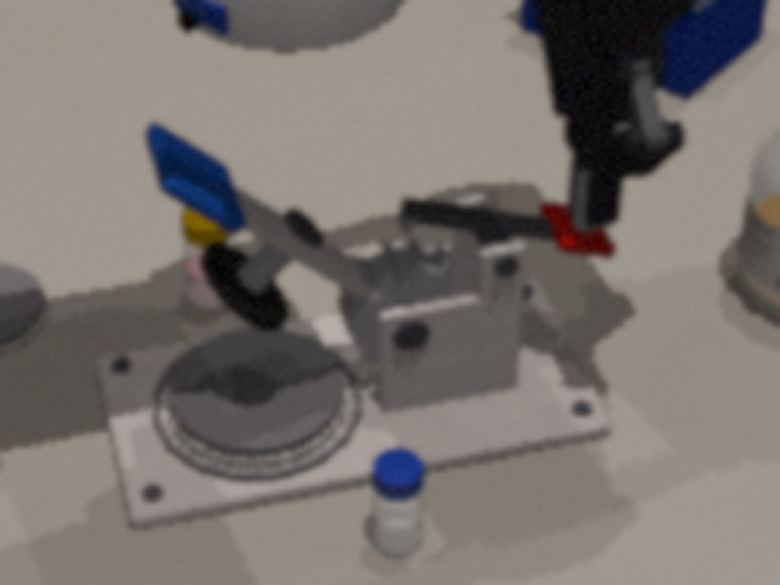

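Force jumped to 9 N with no further travel, so this is the stop. A bit more to be sure, then straight up.

Request:
{"op": "drive_tool", "data": {"plan": [[[0, 0, 0.0012], [0, 0, 0], -1], [[0, 0, 0.0012], [0, 0, 0], -1]]}}

```text
clock: 7.68
eef_pos: [0.6912, -0.0396, 0.0856]
tcp_rot: [[-0.951, 0.309, 0.001], [0.309, 0.951, -0.0], [-0.001, 0.0, -1.0]]
contact_force: [-2.2, -1.1, 14.9]
grip_width: 0.0002
```

Request:
{"op": "drive_tool", "data": {"plan": [[[0, 0, -0.01], [0, 0, 0], -1], [[0, 0, -0.04], [0, 0, 0], -1], [[0, 0, -0.09], [0, 0, 0], -1], [[0, 0, -0.145], [0, 0, 0], -1], [[0, 0, -0.145], [0, 0, 0], -1], [[0, 0, -0.145], [0, 0, 0], -1]]}}

```text
clock: 8.43
eef_pos: [0.6903, -0.0394, 0.2272]
tcp_rot: [[-0.951, 0.309, -0.003], [0.309, 0.951, 0.001], [0.003, -0.0, -1.0]]
contact_force: [-0.4, -0.1, -1.1]
grip_width: -0.0003
```

```bash
python3 look.py 9
python3 - <<'E'
from h import *
o=np.array([.5784,-.002]);u=np.array([np.cos(.313),-np.sin(.313)])
for th in (.74,.5,.25,0):
  c,s=np.cos(th),np.sin(th); x=.025-.130*c+.006*s; z=.06+.130*s+.006*c
  print(th,o+x*u,z)
E
```

```text
8.525 [ 0.69013398 -0.03941883  0.22600142] [0.07289628 0.78507109 0.51648516]
0.74 [0.51469789 0.01861646] 0.15208823986403638
0.5 [0.49637937 0.02454504] 0.12759081538988862
0.25 [0.48375885 0.02862952] 0.09797598923335185
0 [0.47850152 0.030331  ] 0.066
```

View pics/s9.png

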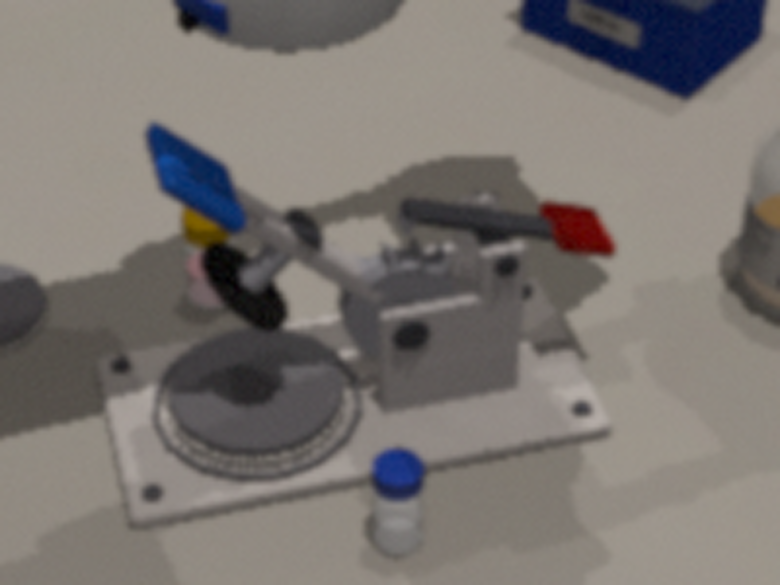

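The tab stays down and the pawl nose stays up at crop (405,208). I check the pawl angle and work out the pad approach, with the tool tilted normal to the pad face.

```bash
cat > plan.py <<'E'
from h import *
from scipy.spatial.transform import Rotation as Ro
o=np.array([.5784,-.002,0]);u=np.array([np.cos(.313),-np.sin(.313),0]);v=np.array([np.sin(.313),np.cos(.313),0]);k=np.array([0,0,1.])
Rb=np.c_[-u,v,-k]
def pad(th):
  c,s=np.cos(th),np.sin(th)
  return o+u*(.025-.130*c+.006*s)+k*(.06+.130*s+.006*c), s*u+c*k
def tgt(th,cl,n=-.004,tilt=None,fwd=0.):
  p,nn=pad(th);tilt=th if tilt is None else tilt
  zt=-(np.sin(tilt)*u+np.cos(tilt)*k)
  ax=np.cos(th)*u-np.sin(th)*k   # toward hinge
  return p-fwd*ax+nn*cl-n*zt, Rb@Ro.from_rotvec([0,tilt,0]).as_matrix()
def rel(p0,R0,p,R):
  return (R0.T@(p-p0)).round(4).tolist(), Ro.from_matrix(R0.T@R).as_rotvec().round(3).tolist()
E
python3 - <<'E'
from plan import *
for a in(.36,.3,0): 
  x=.07+.042*np.cos(a)+.013*np.sin(a);z=.092+.013*np.cos(a)-.042*np.sin(a);print(a,proj('side',o+x*u+z*k))
S=snapshot('side');print(blob(mask(S,'red',(350,400,155,195)))[0])
m=mask(S,'blue',(260,300,140,185));print(blob(m)[0])
s=get_state();p0=s['eef_pos'];R0=s['tcp_rot']
for c in(.08,.02): p,R=tgt(.74,c);print(p,rel(p0,R0,p,R))
E
```

```text
0.36 [379.65255138 176.19617431]
0.3 [379.78635033 175.07043585]
0 [379.22099224 169.680001  ]
[377.97058824 178.25735294]
[279.65862069 165.48275862]
[0.56345395 0.00283712 0.20821185] ([0.1336, 0.0011, 0.0185], [-0.0, 0.736, -0.001])
[0.52496232 0.01529449 0.16390374] ([0.1739, 0.0011, 0.063], [-0.0, 0.736, -0.001])
```

The tab moved 6.6 px in the side view, and 6.5 px is expected for 0.36 rad, so it is fully free. Next: tilt the tool and come 20 mm off the pad.

Request:
{"op": "drive_tool", "data": {"plan": [[[0.02, 0.001, 0], [0, 0.12, 0], -1], [[0.05, 0.001, 0], [0, 0.27, 0], -1], [[0.08, 0.001, 0], [0, 0.42, 0], -1], [[0.11, 0.001, 0.01], [0, 0.57, 0], -1], [[0.134, 0.001, 0.0185], [0, 0.736, 0], -1], [[0.134, 0.001, 0.0185], [0, 0.736, 0], -1], [[0.134, 0.001, 0.0185], [0, 0.736, 0], -1], [[0.154, 0.001, 0.041], [0, 0.736, 0], -1], [[0.174, 0.001, 0.063], [0, 0.736, 0], -1], [[0.174, 0.001, 0.063], [0, 0.736, 0], -1], [[0.174, 0.001, 0.063], [0, 0.736, 0], -1]]}}

```text
clock: 9.95
eef_pos: [0.5273, 0.0147, 0.1672]
tcp_rot: [[-0.708, 0.309, -0.635], [0.229, 0.951, 0.207], [0.668, 0.001, -0.744]]
contact_force: [0.9, -0.6, 0.1]
grip_width: -0.0004
```

```bash
python3 look.py 10
python3 - <<'E'
from plan import *
s=get_state();p0=s['eef_pos'];R0=s['tcp_rot'];print(s['joints'],rel(*tgt(.74,0),p0,R0))
p,n=pad(.74);print(proj('side',p),proj('top',p))
E
```

```text
10.05 [0.52728877 0.01467829 0.16666298] [-0.04978931  0.02948728  0.26937778]
[-0.17449764  0.84290863  1.02912903  0.10255025  1.99455527 -1.42489341] ([0.0001, 0.0001, -0.0237], [-0.001, -0.008, 0.0])
[280.24884478 165.77962009] [312.61633286 216.67646393]
```

View pics/s10.png

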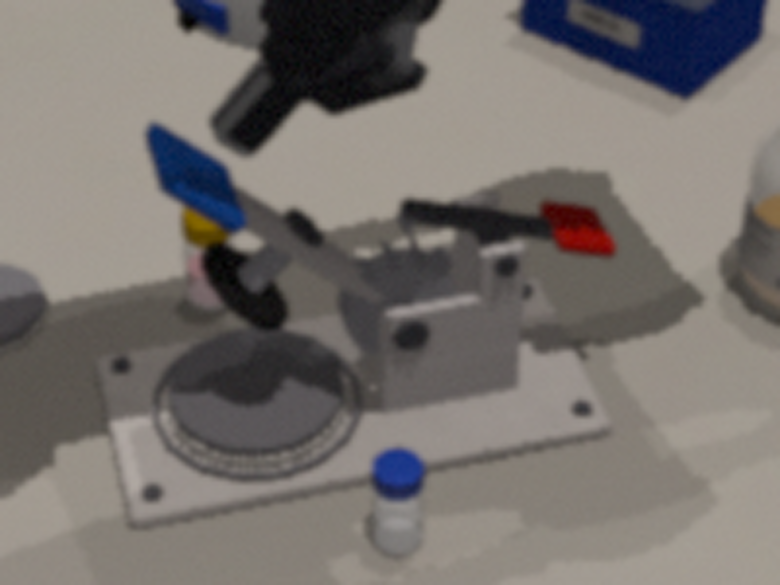

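View pics/t10.png

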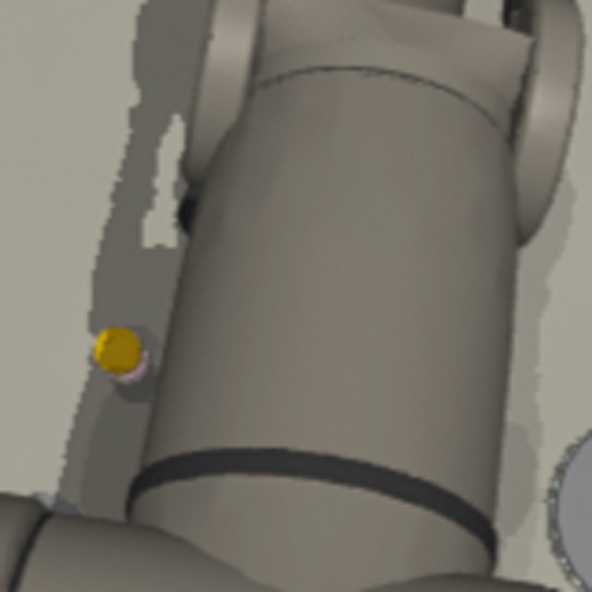

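The tip at crop (233,140) lines up with the pad centre at (195,178), about 20 mm off. Now to approach until contact.

Request:
{"op": "drive_tool", "data": {"plan": [[[0, 0, 0.008], [0, 0, 0], -1], [[0, 0, 0.016], [0, 0, 0], -1], [[0, 0, 0.016], [0, 0, 0], -1]]}}

```text
clock: 10.42
eef_pos: [0.5152, 0.0185, 0.1531]
tcp_rot: [[-0.704, 0.309, -0.64], [0.229, 0.951, 0.207], [0.672, -0.0, -0.74]]
contact_force: [-0.2, -0.3, 0.2]
grip_width: 0.0
```

Request:
{"op": "drive_tool", "data": {"plan": [[[0, 0, 0.003], [0, 0, 0], -1], [[0, 0, 0.006], [0, 0, 0], -1], [[0, 0, 0.006], [0, 0, 0], -1]]}}

```text
clock: 10.8
eef_pos: [0.5119, 0.0196, 0.149]
tcp_rot: [[-0.705, 0.309, -0.639], [0.229, 0.951, 0.207], [0.671, 0.0, -0.741]]
contact_force: [-0.3, -0.8, -0.1]
grip_width: -0.0001
```

```bash
python3 look.py 11
python3 - <<'E'
from plan import *
s=get_state();p0=s['eef_pos'];R0=s['tcp_rot'];print(rel(*tgt(.74,0),p0,R0))
for th in(.7,.65,.6,.55,.5,.45,.4,.35,.3,.25,.2,.1,0): print(th,rel(p0,R0,*tgt(th,-.003)))
E
```

```text
10.9 [0.51199791 0.01956833 0.14891941] [ 0.37498292 -0.01169688  0.57999054]
([-0.0, 0.0001, 0.0003], [-0.001, -0.004, 0.001])
0.7 ([-0.0001, -0.0001, 0.0079], [0.001, -0.036, -0.001])
0.65 ([-0.0005, -0.0001, 0.0144], [0.001, -0.086, -0.001])
0.6 ([-0.0013, -0.0001, 0.0209], [0.001, -0.136, -0.001])
0.55 ([-0.0024, -0.0001, 0.0273], [0.001, -0.186, -0.001])
0.5 ([-0.0038, -0.0001, 0.0336], [0.001, -0.236, -0.001])
0.45 ([-0.0055, -0.0001, 0.0399], [0.0, -0.286, -0.001])
0.4 ([-0.0076, -0.0001, 0.0461], [0.0, -0.336, -0.001])
0.35 ([-0.0099, -0.0001, 0.0521], [0.0, -0.386, -0.001])
0.3 ([-0.0125, -0.0001, 0.0581], [0.0, -0.436, -0.001])
0.25 ([-0.0155, -0.0001, 0.0639], [0.0, -0.486, -0.001])
0.2 ([-0.0187, -0.0001, 0.0695], [0.0, -0.536, -0.001])
0.1 ([-0.026, -0.0001, 0.0803], [0.0, -0.636, -0.001])
0 ([-0.0343, -0.0001, 0.0903], [0.0, -0.736, -0.001])
```

View pics/s11.png

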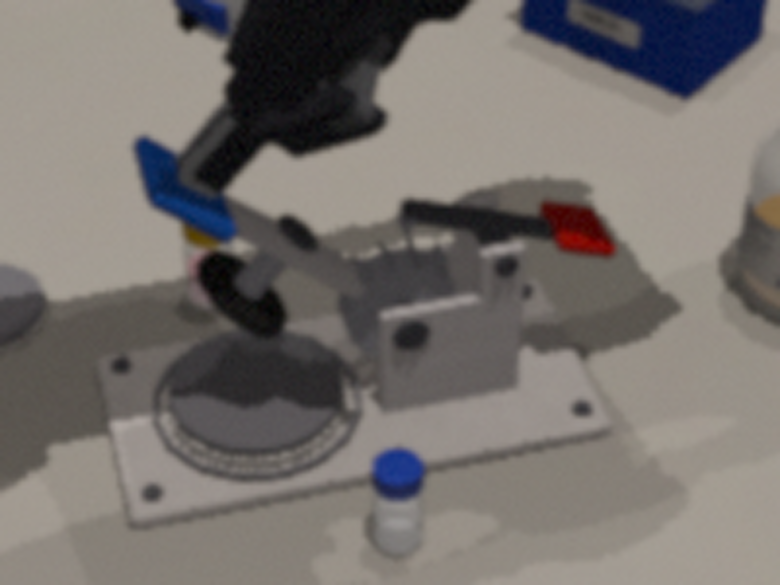

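Contact is made and the pad has already moved down slightly. I follow the arc to about 0.5 and watch the force past the 0.56 tooth.

Request:
{"op": "drive_tool", "data": {"plan": [[[0, 0, 0.004], [0, -0.02, 0], -1], [[0, 0, 0.008], [0, -0.036, 0], -1], [[-0.0005, 0, 0.0144], [0, -0.086, 0], -1], [[-0.0013, 0, 0.021], [0, -0.136, 0], -1], [[-0.0024, 0, 0.0273], [0, -0.186, 0], -1]]}}

```text
clock: 11.52
eef_pos: [0.4964, 0.0246, 0.1271]
tcp_rot: [[-0.813, 0.309, -0.494], [0.264, 0.951, 0.16], [0.519, 0.0, -0.855]]
contact_force: [2.2, -1.1, 1.2]
grip_width: 0.0003
```

Request:
{"op": "drive_tool", "data": {"plan": [[[-0.0003, 0, 0.003], [0, -0.025, 0], -1], [[-0.0006, 0, 0.0064], [0, -0.05, 0], -1], [[-0.0006, 0, 0.0064], [0, -0.05, 0], -1]]}}

```text
clock: 11.9
eef_pos: [0.4931, 0.0257, 0.1214]
tcp_rot: [[-0.835, 0.309, -0.456], [0.271, 0.951, 0.148], [0.48, 0.0, -0.877]]
contact_force: [0.4, -0.4, -0.8]
grip_width: 0.0002
```

```bash
python3 look.py 12
python3 - <<'E'
from plan import *
s=get_state();p0=s['eef_pos'];R0=s['tcp_rot'];print(rel(*tgt(.5,-.003),p0,R0))
for th in(.45,.4,.35,.3,.25,.2,.15,.1,.05,0): print(th,rel(*tgt(.5,-.003),*tgt(th,-.003)))
E
```

```text
12.0 [0.49345666 0.02558349 0.12125375] [ 1.30907138 -0.72807026 -0.02867299]
([-0.0003, 0.0001, 0.0], [-0.0, 0.001, 0.001])
0.45 ([-0.0002, 0.0, 0.0065], [-0.0, -0.05, 0.0])
0.4 ([-0.0007, 0.0, 0.013], [-0.0, -0.1, 0.0])
0.35 ([-0.0016, 0.0, 0.0194], [0.0, -0.15, -0.0])
0.3 ([-0.0028, -0.0, 0.0258], [-0.0, -0.2, -0.0])
0.25 ([-0.0043, 0.0, 0.0321], [0.0, -0.25, -0.0])
0.2 ([-0.0061, 0.0, 0.0384], [-0.0, -0.3, -0.0])
0.15 ([-0.0082, -0.0, 0.0445], [-0.0, -0.35, 0.0])
0.1 ([-0.0107, -0.0, 0.0505], [-0.0, -0.4, 0.0])
0.05 ([-0.0134, 0.0, 0.0564], [-0.0, -0.45, 0.0])
0 ([-0.0164, 0.0, 0.0622], [-0.0, -0.5, -0.0])
```

View pics/s12.png

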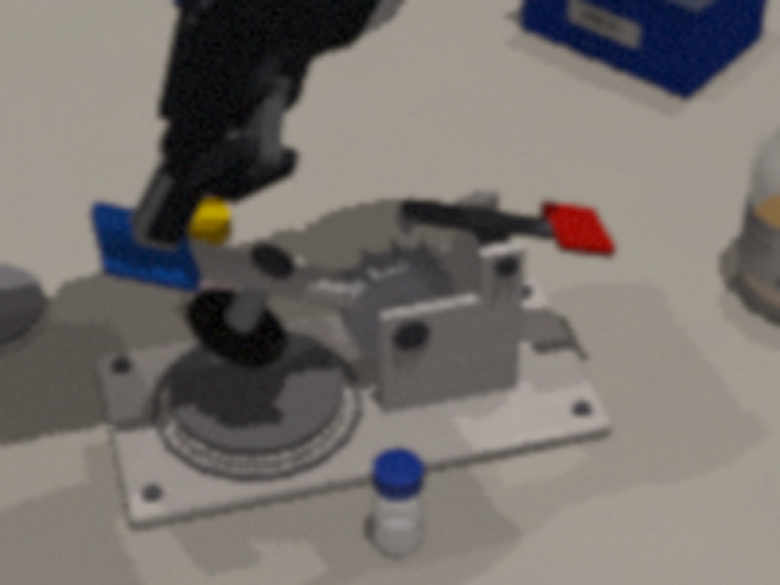

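The arm is lowering freely past the teeth, with the pad now around crop (145,245), and the pawl is still clear. Continuing to about 0.1.

Request:
{"op": "drive_tool", "data": {"plan": [[[-0.0002, 0, 0.0065], [0, -0.05, 0], -1], [[-0.0007, 0, 0.013], [0, -0.1, 0], -1], [[-0.0016, 0, 0.0194], [0, -0.15, 0], -1], [[-0.0028, 0, 0.0258], [0, -0.2, 0], -1], [[-0.0043, 0, 0.0321], [0, -0.25, 0], -1], [[-0.006, 0, 0.0384], [0, -0.3, 0], -1], [[-0.0082, 0, 0.0445], [0, -0.35, 0], -1], [[-0.0107, 0, 0.0505], [0, -0.4, 0], -1], [[-0.0107, 0, 0.0505], [0, -0.4, 0], -1]]}}

```text
clock: 13.12
eef_pos: [0.4788, 0.0303, 0.0718]
tcp_rot: [[-0.946, 0.309, -0.096], [0.307, 0.951, 0.031], [0.101, -0.0, -0.995]]
contact_force: [0.7, -0.4, -1.1]
grip_width: -0.0002
```

```bash
python3 look.py 13
python3 - <<'E'
from plan import *
s=get_state();p0=s['eef_pos'];R0=s['tcp_rot'];print(rel(*tgt(.1,-.003),p0,R0))
for th in(.05,0): print(th,rel(*tgt(.1,-.003),*tgt(th,-.003)))
E
```

```text
13.225 [0.47960286 0.03009251 0.07206109] [ 1.31299914  0.13198588 -0.39469214]
([-0.0006, 0.0001, -0.0001], [-0.0, 0.001, 0.001])
0.05 ([-0.0002, 0.0, 0.0065], [0.0, -0.05, -0.0])
0 ([-0.0007, 0.0, 0.013], [0.0, -0.1, -0.0])
```

View pics/s13.png

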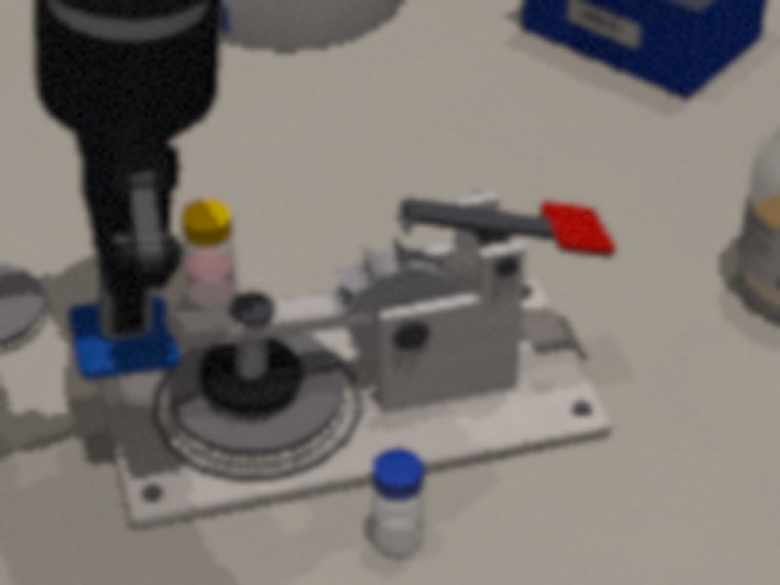

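The foot is nearly on the lid. The last few degrees in small steps, until the force rises.

Request:
{"op": "drive_tool", "data": {"plan": [[[0, 0, 0.0033], [0, -0.025, 0], -1], [[-0.0002, 0, 0.0065], [0, -0.05, 0], -1], [[-0.0004, 0, 0.0098], [0, -0.075, 0], -1], [[-0.0004, 0, 0.0098], [0, -0.075, 0], -1]]}}

```text
clock: 13.72
eef_pos: [0.4795, 0.0302, 0.0625]
tcp_rot: [[-0.951, 0.309, -0.023], [0.309, 0.951, 0.008], [0.025, 0.0, -1.0]]
contact_force: [1.4, 0.1, 1.5]
grip_width: -0.0001
```

Request:
{"op": "drive_tool", "data": {"plan": [[[0, 0, 0.0015], [0, -0.012, 0], -1], [[-0.0003, 0, 0.0032], [0, -0.025, 0], -1], [[-0.0003, 0, 0.0032], [0, -0.025, 0], -1]]}}

```text
clock: 14.1
eef_pos: [0.4797, 0.0302, 0.0621]
tcp_rot: [[-0.951, 0.308, 0.002], [0.308, 0.951, -0.0], [-0.002, 0.0, -1.0]]
contact_force: [-9.4, 0.2, 33.5]
grip_width: 0.0
```

```bash
python3 look.py 14
```

```text
14.2 [0.47969447 0.03017327 0.06209856] [-9.61314851  0.4594942  34.29739136]
```

View pics/s14.png

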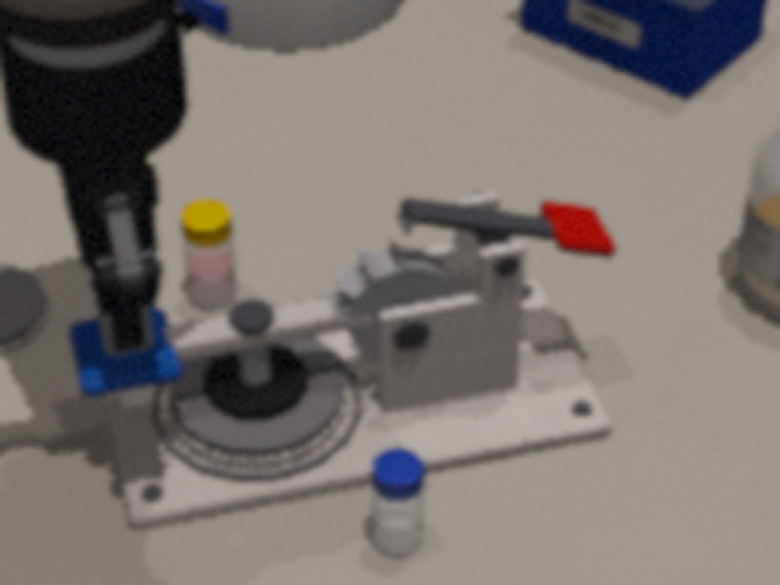

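The force rose to 33 N with no travel, so the foot is seated. I retreat straight up, then back and clear.

Request:
{"op": "drive_tool", "data": {"plan": [[[0, 0, -0.005], [0, 0, 0], -1], [[0, 0, -0.02], [0, 0, 0], -1], [[0, 0, -0.06], [0, 0, 0], -1], [[0, 0, -0.11], [0, 0, 0], -1], [[0.01, 0.04, -0.15], [0, 0, 0], -1], [[0.02, 0.09, -0.17], [0, 0, 0], -1], [[0.02, 0.15, -0.17], [0, 0, 0], -1], [[0.02, 0.2, -0.17], [0, 0, 0], -1], [[0.02, 0.25, -0.17], [0, 0, 0], -1], [[0.02, 0.25, -0.17], [0, 0, 0], -1], [[0.02, 0.25, -0.17], [0, 0, 0], -1]]}}

```text
clock: 15.58
eef_pos: [0.5369, 0.2739, 0.2283]
tcp_rot: [[-0.951, 0.308, -0.002], [0.308, 0.951, -0.001], [0.001, -0.001, -1.0]]
contact_force: [0.6, -0.6, -0.4]
grip_width: -0.0
```

```bash
python3 look.py 15
python3 - <<'E'
from plan import *
S=snapshot('side');T=snapshot('top')
for nm,c,rs,rt in(('tab','red',(350,400,155,195),(320,360,115,150)),('pad','blue',(240,290,185,225),(285,332,200,240)),('vb','blue',(320,345,232,250),(355,380,195,215)),('vy','yellow',(265,300,165,185),(260,285,190,212))):
    a=blob(mask(S,c,rs));b=blob(mask(T,c,rt));print(nm,a[0],b[0],tri(a[0],b[0]))
print(pad(0)[0])
E
```

```text
15.675 [0.53710629 0.2731888  0.22896856] [-0.98292037  0.57515695 -0.7199499 ]
tab [377.5974026 178.2012987] [339.40609137 133.30456853] [ 0.68454492 -0.03640181  0.08561821]
pad [261.31264916 209.74224344] [308.44583333 234.10416667] [0.483456   0.03222597 0.0580462 ]
vb [331.68965517 240.1954023 ] [366.59036145 202.97590361] [ 0.54886251 -0.08824631  0.04603455]
vy [282.28409091 175.22727273] [271.41322314 199.37190083] [0.5604832  0.10367059 0.05355639]
[0.47850152 0.030331   0.066     ]
```

View pics/s15.png

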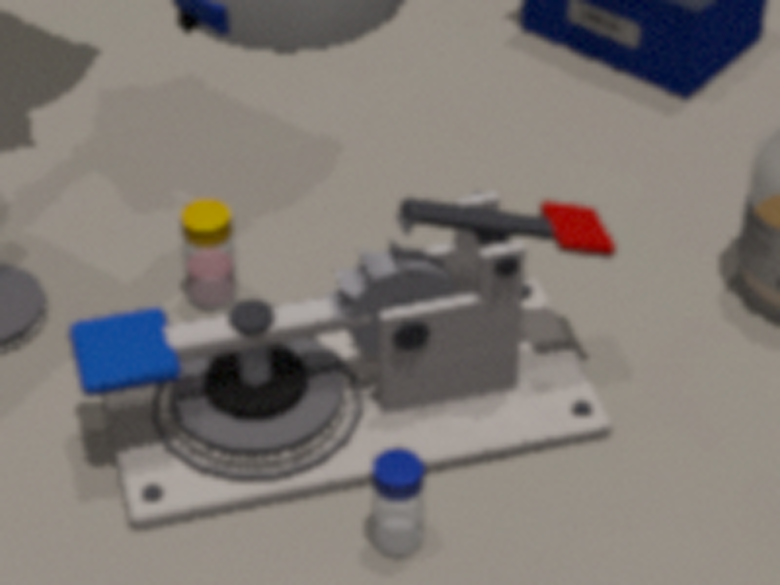

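View pics/t15.png

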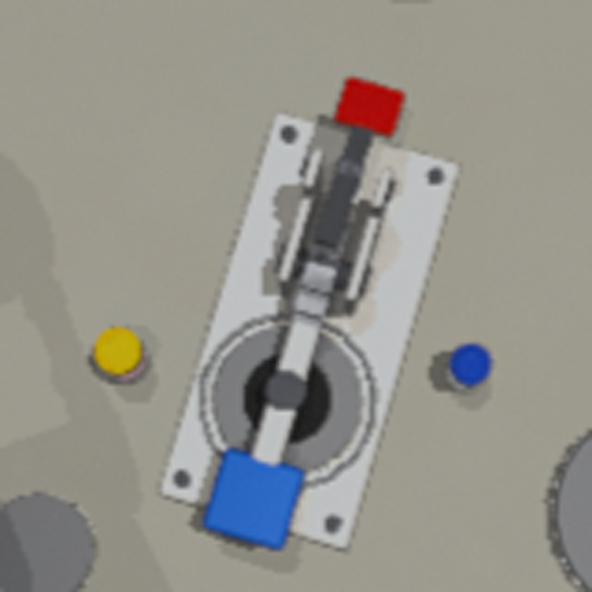

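Both views show the foot flat on the grey lid, the pad level, the tab down, the holder in its nest and the vials where they were.

```bash
python3 -c "
from cell import *
print(job_done())"
```

```text
the job is handed in; nothing more can be done
None
```

The filter press is closed and the job is handed in, at about 15.8 s of the 42 s allowed. `job_done()` gives no verdict.

**What I did**
- With the fingers shut, I pressed the red tab down to its stop. The force rose to about 15 N with no further travel.
- I backed off and checked that the tab stayed down. It had moved 6.6 px in the side view, and 6.5 px is what full release (0.36 rad) should give.
- I then pushed the blue pad down along its arc with the tool square to its face. It passed the teeth with only 1–3 N at each reading.
- The arm stopped with its foot on the holder at about 34 N (35.6 N in total), and I moved the robot clear.

**Last checks**
- **Press:** both views show the arm level, the foot on the filter holder and the pawl still free. The holder is still in its nest.
- **Vials:** neither has moved in the top view. In the side view the yellow cap shifted by 2 px, because the raised pad partly hid it at the start.

**Readings that disagreed**
- **Fingertips:** the tips acted about 4–6 mm behind the TCP, not 17 mm ahead of it as stated. I therefore approached by feel.
- **Pad height:** it triangulated at 58 mm against the expected 66 mm. The colour mask includes the pad's sides, and the tab also read about 4 mm low, so I took this as measurement error.

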